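Slide the valve-box hood aside and push the tagged valve handle shut

TASK

Push the white hood of the valve box to the left as far as it goes, so that the two valve handles come into view. Then shut the valve whose handle carries the round tag by pushing that handle over, away from you, right to its stop; leave the plain handle open. Use the fingers only to push and pick nothing up, leave the hood aside, and leave the vial, the tin and the specimen holder standing where they are.

Things in the scene. Friction and masses are not known exactly. Their poses are not given: they have to be found in the camera images.
- valve_box: Fixed gas valve box: grey base plate 80 (x) x 260 (y) x 12 mm; origin under its centre on the worktop, x away from the robot, y to its left, turned -0.11 to 0.12 rad. Right half (y -125 to -1 mm): two valves under the hood. Left half: rails and a copper pipe, where the hood goes. A fixed end plate 87 mm high stands at y = -127 mm; the rest is under 35 mm high.
- cover (a joint): Travel (m) of the white hood along the box's +y (left). 0 = over both valves (starts at 0 to 0.03), 0.122 = at its stop, wholly aside. About 2.5 N of friction; stays where left, cannot be lifted. Hood: 68 (x) x 124 (y) mm, flat top at z = 88 mm, walls 3 mm, reaching down to 14 mm; open at its right end so that it clears the handles.
- cover_rib (a point): Middle of the top edge of the push rib on the hood (moves with it): a bar 56 mm long (x), 6 mm thick (y), standing 15 mm above the hood's flat top; its top edge is at z = 103 mm. It is 10 mm right (-y) of the hood's middle; 49 mm of flat top lies to its right, then the end plate (1 mm lower): fingertips go there, just over the top, and push the rib to the left.
- tagged_valve: Fixed brass body (30 x 26 mm) of the marked valve; origin at x = 0, y = -89 or -33 mm of the box (the two valves change places between starts), 12 mm above the worktop, axes as the box. The handle's hinge is 18 mm above this origin (z = 30 mm), its axis along y.
- tagged_handle_tip (a point): Point on the marked handle, 45 mm from its hinge. This handle is a 7 mm steel rod that carries a flat round steel tag plate, 28 mm across and 5 mm thick, centred 38 mm from the hinge. Fully open it leans 0.45 rad towards the robot: this point is then at z = 70 mm, 20 mm nearer the robot than the hinge. Fully shut it leans as far the other way.
- tagged_handle (a joint): Angle (rad) of the marked handle: 0 = fully open, leaning towards the robot (-x); 0.90 = fully shut at its stop, leaning away (+x). Starts at 0 to 0.15. About 0.1 N m of friction (2 to 6 N, more the nearer to the hinge it is pushed); stays where it is left.
- plain_handle_tip (a point): Point on the other valve's handle, 45 mm from its hinge: like the marked one but without a tag, its end a plain round bar 10 mm thick, 50 mm long in all. It has the other of the two places, 56 mm beside the marked one.
- plain_handle (a joint): Angle (rad) of the plain handle, same meaning; 0 to 0.15 at the start, to be left there.
- stand_top (a point): Top of the fixed assembly stand's column, 274 mm above the worktop: an obstacle to the right of the box, fixed in place, between the robot's start and the work. The column is 20 mm thick; its parts reach about 70 mm nearer the robot and 60 mm to the right of this point, up to 200 mm high. Carry the gripper over it with fingertips above 300 mm, or round its front.
- vial: Loose clear sample vial with a white cap, 27 mm in diameter, 54 mm high, origin under its centre; stands in front of the box's left half.
- tin: Loose round white putty tin, 52 mm in diameter, 22 mm high, origin under its centre; stands in front of the valves.
- holder: Loose turned specimen holder, 24 mm in diameter, 40 mm high, origin under its centre; stands behind the box.
Mind the look-alikes: they are no part of the job. Leave any blue, purple or turquoise look-alike of the vial alone.

How it is judged:
By the outcome, as a careful person would: the job done as asked, in the order asked, and still so for the second after the job is handed in, with the robot touching nothing.
It also fails if it takes over 40 s, if anything falls off the work surface, if the arm or the gripper's body presses on something with over 40 N, if the wrist force passes 120 N, or if a joint passes its speed limit or range.

ROBOT

A 6-joint arm with a two-finger parallel gripper is mounted at the origin on a cart in front of the work surface, level with it; the furniture and walls round the work are solid. World frame = base frame: x ahead of the robot, y to its left, z up, the work surface at z = 0. Lengths are in mm, angles in rad, forces in N, time in s.
With the tool pointing down it reaches from about 350 to 975 mm from the base axis. Payload 4.9 kg.
Tool frame: the origin (TCP) lies at the very end of the fingers, on their centre line; the grasp point (between the pads) lies 19 mm behind it; z points along the fingers, y is the line along which they close (so a half turn about z gives the same grasp; the last joint's range is limited). The gripper opens to 85 mm and grips with 20 to 120 N. Pads are 22 mm wide; open, the fingers measure 114 mm over their backs; the gripper's body (76 mm by 85 mm) begins 54 mm behind the grasp point. The pads swing forward as they close: fully open they stand 13 mm farther back than shut.
Start: joints at [-1.313, 0.053, 1.613, -0, 1.476, -0.119], TCP at [229.96, -581.137, 231.304] pointing down, gripper open.
Joint ranges: [-3.01, 3.01], [-1.01, 2.22], [0.06, 2.58], [-1.02, 4.17], [0.09, 2.62], [-3.14, 3.14]. Speed limits (rad/s): [2.57, 2.57, 3.14, 3.14, 3.14, 3.14].

INTERFACE

Orientations are given as a rotation vector (axis times angle).
In Python, from rig import env, cams, job gives the robot as it stands.
- The arm moves only by the tool step_arm, never from a script. Its arguments are lists of equal length, an entry for each row: "offset": the shift along the tool's x, y, z in mm, a list of three; "turn": the turn about the tool's z in rad. In form: {"offset": [[tx, ty, tz], ...], "turn": [turn, ...]}. A call has exactly 5 rows; each row is the pose to reach, as a shift and turn from the pose commanded when the call began, along the tool's axes at that moment; what a row does not reach only later rows make up. A row lasts 1/10 s, in which the tool goes at most 50 mm and 8.59 degrees, less where a joint would pass 70% of its speed; a pose out of reach is approached as far as the arm can. A call with a gripper value outside its range is refused whole. "hand" is the finger opening in mm, from 0 to 85.4, set as the call begins (left out, the last holds). The fingers move at their own pace and stop on an object; "squeeze" is the grip in N (left out, the last holds). Time passes only in rows, so rows that repeat a pose let the fingers close, or fill a call up. It gives the time, the measured TCP pose, the force, the opening and the grip force at its end, in the units of the state.
- env.observe(): the state, without advancing time (a new reading comes with each control period).
- cams.read_camera(name): name is "side" or "top"; returns a dict with "color" (400x640x3 uint8, blue, green, red), "mtx" (3x3 intrinsics, pixels), "R" (3x3) and "t" (3): a world point X has camera coordinates R X + t. Camera axes: x right, y down, z forward; pixel columns grow to the right and rows downward; lengths in mm; the calibration is good to about 2 mm. A picture is of the moment at which its call begins. There is no depth.
- job.close_job(): hands the job in; it is judged then, once.
The state is a dict: "time": time; "joint_pos": joint angles; "joint_vel": joint speeds; "joint_efforts": joint torques, N m; "eef_pos": TCP position; "orientation": TCP orientation; "ft_force": force on the tool from outside, world axes, zero at the start; "torque": the same for the moment, N m; "grip_width": finger opening in mm; "finger_force": force on a finger pad.
Only numpy, scipy, OpenCV 4.12 (cv2) and the standard library are available. Lean on these libraries where they do the work, as an engineer would, in place of code of your own. Each camera call takes 0.05 s, during which the arm holds its last target. There are 200 camera calls.

## Working session

There is one attempt and no reset: what is moved stays moved. The work goes in short steps, Python scripts to look and compute and a tool call to move; the robot and the scene stay as the last step left them, time stands still between calls to the robot, and variables do not carry over. Pictures are saved under pics/ and viewed, at most 10 in all, crops included, and the job is handed in when it is done.

Besides the shell and the picture viewer there is one more tool, called after "Request:" as name([rows], argument=value, ...), one row to a line, values as JSON. step_arm: Moves the arm, as the interface text tells. Its arguments: {"type":"object","properties":{"offset":{"type":"array"},"turn":{"type":"array"},"hand":{"type":"number"},"squeeze":{"type":"number"}},"required":["offset","turn"]}

```bash
mkdir -p pics
python3 - <<'E'
from rig import env,cams,job
import cv2,numpy as np,pickle
d={}
for n in("side","top"):
    c=cams.read_camera(n);d[n]=c;cv2.imwrite(f"pics/{n}0.png",c["color"]);print(n,c["mtx"].tolist(),(-c["R"].T@c["t"]).round(),c["R"].round(2).tolist())
pickle.dump(d,open("d0.pkl","wb"))
print(env.observe())
E
```

```text
side [[488.81867463032364, 0.0, 306.7141702018972], [0.0, 488.81867463032364, 201.315797307511], [0.0, 0.0, 1.0]] [ 264. -724.  883.] [[0.95, -0.31, 0.01], [-0.2, -0.64, -0.74], [0.23, 0.71, -0.67]]
top [[443.41382282079127, 0.0, 317.23796413656646], [0.0, 443.41382282079127, 195.62604333006902], [0.0, 0.0, 1.0]] [ 347.   29. 1227.] [[0.02, -1.0, 0.01], [-0.99, -0.02, -0.15], [0.15, -0.01, -0.99]]
{'time': 0.1, 'joint_pos': array([-1.31301052e+00,  5.33242580e-02,  1.61416400e+00,  8.52584510e-06,
        1.47600172e+00, -1.18983441e-01]), 'joint_vel': array([-5.84913592e-05, -9.75485234e-04, -4.59308827e-03,  1.01501626e-03,
       -1.57782080e-03, -1.30458736e-04]), 'joint_efforts': array([-9.15041292e-04, -3.94902027e+01, -3.71363461e+01, -1.11419702e-04,
        3.91552399e-03, -8.41765143e-06]), 'eef_pos': array([ 229.81555462, -580.60431934,  230.16087573]), 'orientation': array([-3.08415209e+00, -5.87977582e-01,  1.93255047e-04]), 'ft_force': array([-0.78301949,  0.25715859,  0.07818716]), 'torque': array([-0.05517103, -0.01485271, -0.00301659]), 'finger_force': 0.0, 'grip_width': 85.54598174901182}
```

View pics/side0.png

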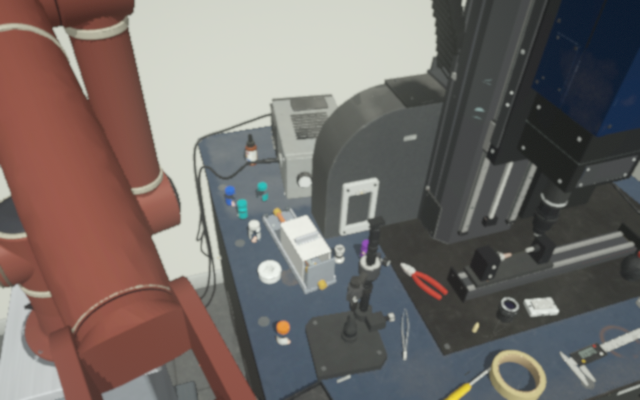

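View pics/top0.png

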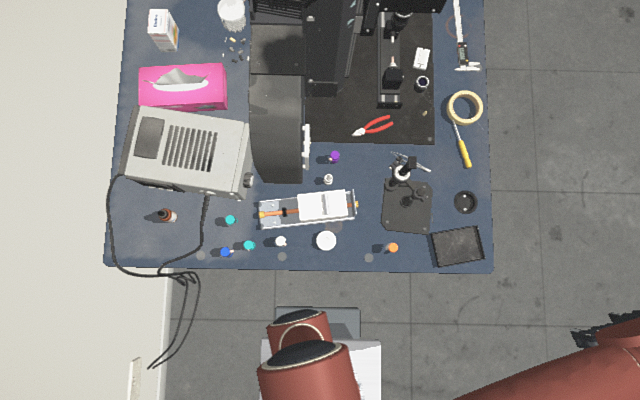

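The side picture shows the box from about (268,215) to (330,285), with the stand in front of it at (375,225). The top picture shows the box from (258,213) to (357,207), the hood at about (325,206), the vial at (280,241), the tin at (326,240) and the holder at (328,179). I'll zoom in on both.

Run:
```python
import cv2,numpy as np,pickle
d=pickle.load(open("d0.pkl","rb"))
a=cv2.resize(d["top"]["color"][165:260,250:410],None,fx=5,fy=5,interpolation=cv2.INTER_CUBIC)
b=cv2.resize(d["side"]["color"][195:305,240:400],None,fx=5,fy=5,interpolation=cv2.INTER_CUBIC)
cv2.imwrite("pics/tc.png",a);cv2.imwrite("pics/sc.png",b)
```

```text
(no output)
```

View pics/tc.png

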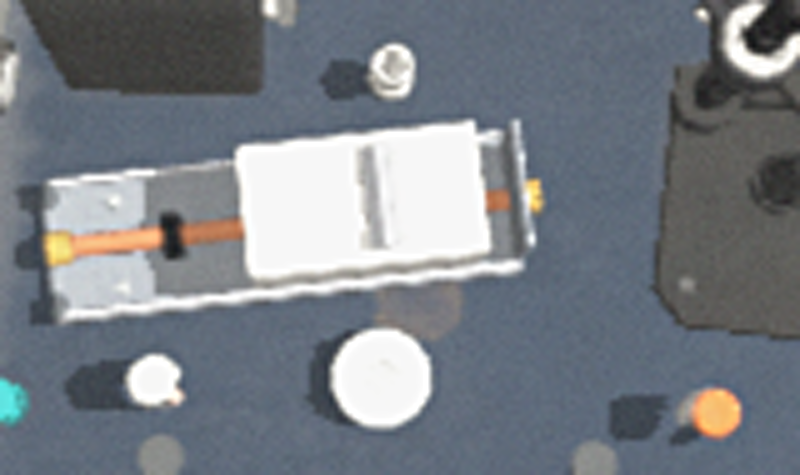

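View pics/sc.png

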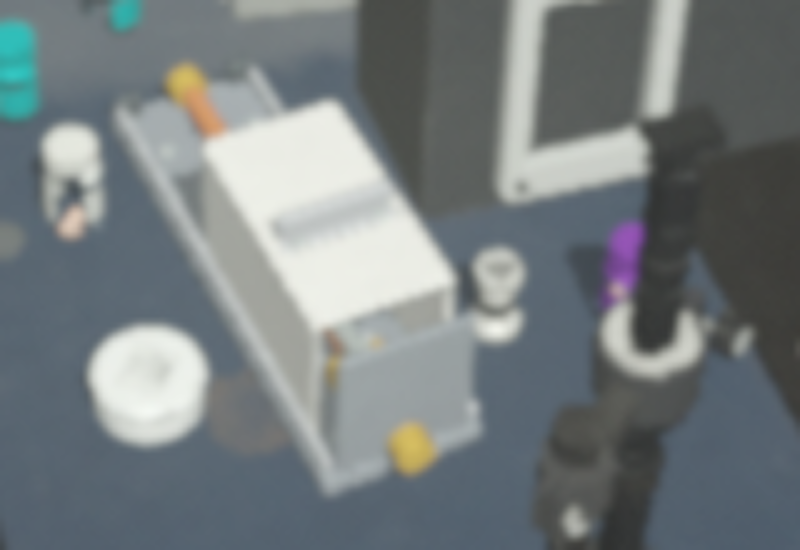

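```bash
cat > h.py <<'E'
import numpy as np
def proj(c,P):
    q=(np.atleast_2d(P)@c["R"].T+c["t"])@c["mtx"].T
    return q[:,:2]/q[:,2:]
def onz(c,uv,z):
    r=c["R"].T@np.linalg.solve(c["mtx"],[uv[0],uv[1],1]); o=-c["R"].T@c["t"]
    return o+r*(z-o[2])/r[2]
def box(p,P):
    P=np.array(P,float); c,s=np.cos(p[2]),np.sin(p[2])
    return np.c_[p[0]+c*P[:,0]-s*P[:,1],p[1]+s*P[:,0]+c*P[:,1],P[:,2]]
E
python3 - <<'E'
import pickle,numpy as np
from scipy.optimize import least_squares
from h import *
d=pickle.load(open("d0.pkl","rb"))
off={"top":(250,165),"side":(240,195)}
# cam, crop px, box xyz, hood?
O=[("top",(62,320),(-40,130,12),0),("top",(522,270),(-40,-130,12),0),("top",(45,182),(40,130,12),0),
("top",(237,147),(34,62,88),1),("top",(475,122),(34,-62,88),1),("top",(490,256),(-34,-62,88),1),("top",(250,278),(-34,62,88),1),
("side",(118,103),(-40,130,12),0),("side",(330,494),(-40,-130,0),0),("side",(205,147),(-34,62,88),1),("side",(335,100),(34,62,88),1),("side",(452,285),(34,-62,88),1),("side",(318,330),(-34,-62,88),1)]
def f(p):
    r=[]
    for n,uv,P,h in O:
        Q=list(P)
        if h:Q[1]+=-63+p[3]
        uv=(np.array(uv)+.5)/5-.5+off[n]
        r.append(proj(d[n],box(p,[Q]))[0]-uv)
    return np.ravel(r)
s=least_squares(f,[520,0,0,.0],loss="soft_l1");p=s.x
print(p,s.fun.reshape(-1,2).round(1).tolist())
np.save("p.npy",p)
print("rib",box(p,[(0,-73+p[3],103)]),"endplate",box(p,[(0,-127,87)]),"valves",box(p,[(0,-89,30),(0,-33,30)]))
for n,uv,z in[("vial",(155,380),54),("tin",(381,378),22),("holder",(393,70),40)]:
    print(n,onz(d["top"],(np.array(uv)+.5)/5-.5+off["top"],z))
for n,uv in[("stand top",(690,120))]:
    print(n,onz(d["side"],(np.array(uv)+.5)/5-.5+off["side"],274))
print(onz(d["top"],(400,170),200))
E
```

```text
[4.96328430e+02 4.65956055e+01 1.25411648e-01 1.98920916e+01] [[-1.5, 0.4], [0.7, 0.6], [-0.6, -0.7], [0.4, -0.0], [0.1, 0.1], [0.2, -0.9], [0.4, -0.3], [-0.8, 2.0], [-0.8, 1.4], [-0.1, -0.9], [0.5, 0.1], [1.0, -1.3], [-0.4, -0.6]]
rib [[502.97133489  -6.09520724 103.        ]] endplate [[512.21399113 -79.40696966  87.        ]] valves [[507.46083109 -41.70541174  30.        ]
 [500.45617419  13.85477888  30.        ]]
vial [407.81388783 111.66293778  54.        ]
tin [413.07501977  -8.34135013  22.        ]
holder [579.55778305 -11.48091439  40.        ]
stand top [ 583.84831266 -163.0716999   274.        ]
[ 572.81746185 -175.95995755  200.        ]
```

Request:
step_arm([
  [0,0,-20],
  [0,0,-45],
  [0,0,-80],
  [0,0,-80],
  [0,0,-80],
], turn=[0.12,0.25,0.25,0.25,0.25], hand=0)

```text
time: 0.6
eef_pos: [230.0, -581.4, 312.0]
orientation: [3.134, 0.199, 0.0]
ft_force: [0.3, -0.2, -0.9]
grip_width: 12.5
finger_force: 0.0
```

Request:
step_arm([
  [28,-41,0],
  [56,-82,0],
  [84,-123,0],
  [112,-164,0],
  [140,-205,0],
], turn=[0,0,0,0,0])

```text
time: 1.1
eef_pos: [342.9, -357.6, 308.7]
orientation: [-3.132, -0.198, 0.003]
ft_force: [0.5, -1.0, 0.7]
grip_width: 0.1
finger_force: 0.0
```

Request:
step_arm([
  [28,-41,0],
  [56,-82,0],
  [84,-123,0],
  [112,-164,0],
  [140,-205,0],
], turn=[0,0,0,0,0])

```text
time: 1.6
eef_pos: [455.6, -136.7, 309.0]
orientation: [-3.134, -0.199, 0.004]
ft_force: [0.9, -1.1, 0.2]
grip_width: 0.2
finger_force: 0.0
```

Request:
step_arm([
  [24,-38,0],
  [48,-76,0],
  [62,-97,0],
  [62,-97,45],
  [62,-97,90],
], turn=[0,0,0,0,0])

```text
time: 2.1
eef_pos: [505.4, -33.8, 219.6]
orientation: [3.135, 0.203, 0.001]
ft_force: [0.1, 0.1, -1.1]
grip_width: 0.4
finger_force: 0.0
```

Request:
step_arm([
  [0,0,40],
  [0,0,80],
  [0,0,92],
  [0,0,92],
  [0,0,92],
], turn=[0,0,0,0,0])

```text
time: 2.6
eef_pos: [505.8, -35.2, 130.5]
orientation: [3.135, 0.199, 0.002]
ft_force: [-0.3, -0.3, -0.0]
grip_width: 0.2
finger_force: 0.0
```

Run:
```python
from rig import env,cams
import cv2,numpy as np
from h import *
o=env.observe();print(o["eef_pos"],o["ft_force"])
c=cams.read_camera("side");t=cams.read_camera("top")
a=cv2.resize(c["color"][195:295,250:380],None,fx=5,fy=5,interpolation=cv2.INTER_CUBIC)
b=cv2.resize(t["color"][165:260,250:380],None,fx=5,fy=5,interpolation=cv2.INTER_CUBIC)
print(proj(c,[o["eef_pos"]]))
cv2.imwrite("pics/s1.png",a)
```

```text
[505.84551774 -35.1535753  130.53030296] [-0.27110528 -0.25199348 -0.00069327]
[[312.56112639 234.62090464]]
```

View pics/s1.png

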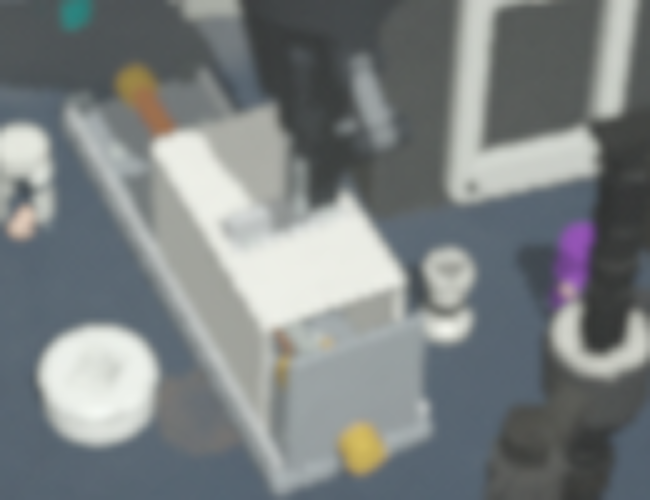

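The side view shows the closed fingertips at about (313,234), above the hood's flat top and just right of the rib. That agrees with the projected TCP, so I'll descend.

Request:
step_arm([
  [0,0,15],
  [0,0,28],
  [0,0,36],
  [0,0,36],
  [0,0,36],
], turn=[0,0,0,0,0])

```text
time: 3.2
eef_pos: [504.8, -34.9, 92.8]
orientation: [-3.135, -0.199, 0.002]
ft_force: [0.2, 0.2, -0.1]
grip_width: -0.3
finger_force: 0.0
```

Request:
step_arm([
  [0,-4,0],
  [0,-8,0],
  [0,-12,0],
  [0,-16,0],
  [0,-20,0],
], turn=[0,0,0,0,0])

```text
time: 3.7
eef_pos: [502.8, -15.3, 93.7]
orientation: [3.134, 0.199, 0.001]
ft_force: [0.3, -2.7, 0.1]
grip_width: 0.0
finger_force: 1.3
```

Request:
step_arm([
  [0,-10,0],
  [0,-20,0],
  [0,-30,0],
  [0,-40,0],
  [0,-50,0],
], turn=[0,0,0,0,0])

```text
time: 4.2
eef_pos: [496.1, 35.4, 93.5]
orientation: [3.135, 0.2, 0.0]
ft_force: [-0.2, -3.9, 2.1]
grip_width: -0.3
finger_force: 1.9
```

Request:
step_arm([
  [0,-7,0],
  [0,-14,0],
  [0,-21,0],
  [0,-28,0],
  [0,-34,0],
], turn=[0,0,0,0,0])

```text
time: 4.7
eef_pos: [491.8, 68.7, 93.4]
orientation: [-3.135, -0.199, 0.0]
ft_force: [-1.3, -3.4, 3.7]
grip_width: -0.1
finger_force: 2.1
```

Request:
step_arm([
  [0,-1,0],
  [0,-2,0],
  [0,-3,0],
  [0,-4,0],
  [0,-5,0],
], turn=[0,0,0,0,0])

```text
time: 5.2
eef_pos: [491.3, 73.1, 93.3]
orientation: [-3.135, -0.198, 0.0]
ft_force: [-1.1, -2.9, 2.9]
grip_width: 0.2
finger_force: 1.8
```

Request:
step_arm([
  [0,-1,0],
  [0,-2,0],
  [0,-3,0],
  [0,-4,0],
  [0,-4,0],
], turn=[0,0,0,0,0])

```text
time: 5.7
eef_pos: [490.8, 77.3, 93.3]
orientation: [-3.135, -0.199, 0.0]
ft_force: [-0.8, -1.9, 2.1]
grip_width: 0.0
finger_force: 1.4
```

Request:
step_arm([
  [0,-1,0],
  [0,-2,0],
  [0,-3,0],
  [0,-3,0],
  [0,-3,0],
], turn=[0,0,0,0,0])

```text
time: 6.2
eef_pos: [490.4, 80.3, 93.3]
orientation: [-3.135, -0.199, 0.0]
ft_force: [-0.5, -1.5, 2.9]
grip_width: -0.5
finger_force: 1.3
```

Request:
step_arm([
  [0,-1,0],
  [0,-2,0],
  [0,-3,0],
  [0,-4,0],
  [0,-4,0],
], turn=[0,0,0,0,0])

```text
time: 6.7
eef_pos: [490.3, 81.1, 93.4]
orientation: [3.128, 0.199, 0.0]
ft_force: [0.2, -14.2, 2.8]
grip_width: -0.1
finger_force: 6.7
```

Run:
```python
from rig import env,cams
import cv2,numpy as np
from h import *
p=np.load("p.npy")
o=env.observe();print(o["eef_pos"],o["ft_force"])
c=cams.read_camera("side")
im=c["color"].copy()
a=cv2.resize(im[190:300,240:380],None,fx=5,fy=5,interpolation=cv2.INTER_CUBIC)
for x,y,z in[(-34,-3,88),(34,-3,88),(0,49,103),(-34,121,88)]:
    q=(proj(c,box(p,[(x,y,z)]))[0]+.5-(240,190))*5
    cv2.circle(a,tuple(int(v) for v in q),4,(0,0,255),1)
cv2.imwrite("pics/s2.png",a)
```

```text
[490.29870932  81.10136038  93.38465379] [  0.23332707 -14.18767676   2.77928825]
```

View pics/s2.png

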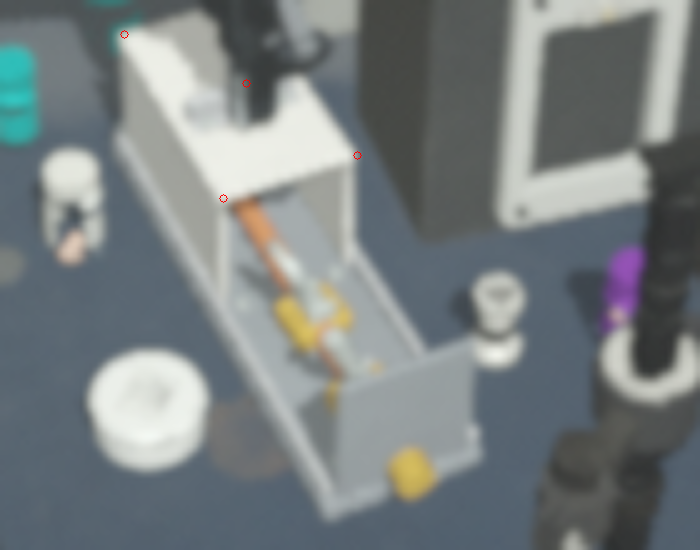

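The hood is hard against its stop: the force rose to 14 N and the hood edge matches the predicted points. I'll back off for an unobstructed view of the handles.

Request:
step_arm([
  [0,6,0],
  [0,12,0],
  [0,12,-40],
  [0,12,-80],
  [-30,40,-100],
], turn=[0,0,0,0,0])

```text
time: 7.25
eef_pos: [467.9, 42.1, 197.4]
orientation: [-3.133, -0.205, -0.01]
ft_force: [0.9, -1.6, 1.2]
grip_width: 0.1
finger_force: 0.0
```

Request:
step_arm([
  [-20,40,0],
  [-30,80,0],
  [-30,120,0],
  [-30,120,0],
  [-30,120,0],
], turn=[0,0,0,0,0])

```text
time: 7.75
eef_pos: [450.5, -82.4, 192.9]
orientation: [-3.134, -0.196, 0.0]
ft_force: [0.4, -0.1, 0.1]
grip_width: -0.1
finger_force: 0.0
```

Run:
```python
from rig import env,cams
import cv2,numpy as np
from h import *
p=np.load("p.npy")
o=env.observe();print(o["eef_pos"],o["ft_force"])
A=[]
for n in("side","top"):
    c=cams.read_camera(n)
    u,v=(285,215) if n=="side" else (310,180)
    a=cv2.resize(c["color"][v:v+75,u:u+65],None,fx=6,fy=6,interpolation=cv2.INTER_CUBIC)
    for y in(-89,-33):
      for z,x in((30,0),(70,-20)):
        q=(proj(c,box(p,[(x,y,z)]))[0]+.5-(u,v))*6
        cv2.circle(a,tuple(int(k) for k in q),3,(0,0,255),1)
    A.append(a)
cv2.imwrite("pics/s3.png",np.hstack(A))
```

```text
[450.48185812 -82.40555712 192.88019458] [ 0.39542933 -0.10790818  0.11089   ]
```

View pics/s3.png

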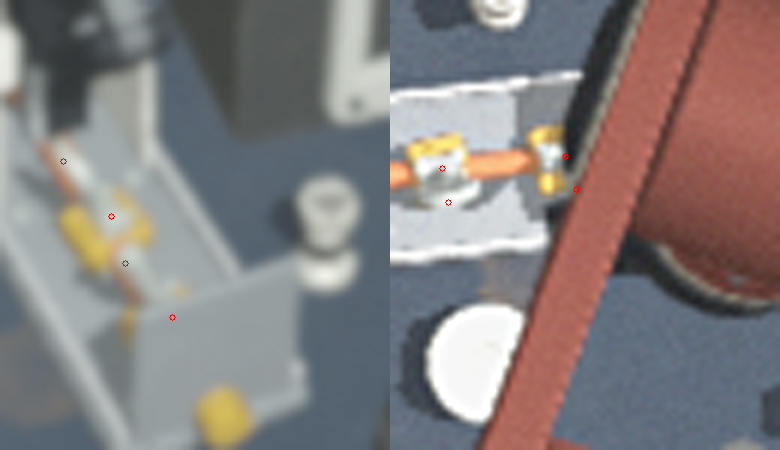

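The left valve (top crop, about (448,195)) has a wide crescent that looks like the tag, but the arm hides the right one. I'll move the arm further right to compare them.

Request:
step_arm([
  [-15,40,-20],
  [-30,80,-20],
  [-40,120,-20],
  [-40,140,-20],
  [-40,140,-20],
], turn=[0,0,0,0,0])

```text
time: 8.35
eef_pos: [429.0, -226.8, 213.2]
orientation: [-3.135, -0.197, 0.0]
ft_force: [-0.2, -0.1, -0.2]
grip_width: 0.1
finger_force: 0.0
```

Run:
```python
from rig import env,cams
import cv2,numpy as np
from h import *
p=np.load("p.npy")
o=env.observe();print(o["eef_pos"],o["ft_force"])
A=[]
for n in("side","top"):
    c=cams.read_camera(n)
    u,v=(265,205) if n=="side" else (300,185)
    a=cv2.resize(c["color"][v:v+80,u:u+65],None,fx=6,fy=6,interpolation=cv2.INTER_CUBIC)
    A.append(a)
cv2.imwrite("pics/s4.png",np.hstack(A))
```

```text
[ 428.95980921 -226.84619644  213.15670439] [-0.23772785 -0.06037071 -0.17633669]
```

View pics/s4.png

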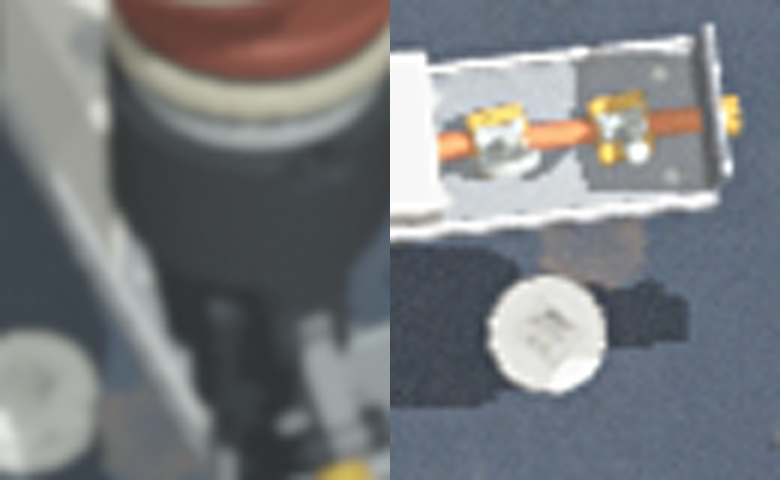

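The top view shows a wide disc on the left valve (crop (503,165)) and a round bar end on the right valve (crop (638,150)). The tagged valve is therefore the left one, at box y = -33. I'll approach it from the front.

Request:
step_arm([
  [9,-45,0],
  [18,-90,0],
  [27,-135,0],
  [36,-180,0],
  [41,-225,0],
], turn=[0,0,0,0,0])

```text
time: 8.95
eef_pos: [440.2, 5.9, 213.3]
orientation: [-3.134, -0.203, -0.001]
ft_force: [0.6, -1.1, 0.6]
grip_width: -0.1
finger_force: 0.0
```

Request:
step_arm([
  [0,0,40],
  [0,0,80],
  [0,0,120],
  [0,0,145],
  [0,0,154],
], turn=[0,0,0,0,0])

```text
time: 9.45
eef_pos: [437.8, 4.4, 55.9]
orientation: [-3.133, -0.203, 0.01]
ft_force: [-0.4, -0.4, -1.1]
grip_width: 0.2
finger_force: 0.0
```

Request:
step_arm([
  [5,0,0],
  [10,0,0],
  [15,0,0],
  [20,0,0],
  [25,0,0],
], turn=[0,0,0,0,0])

```text
time: 9.95
eef_pos: [467.0, 5.3, 60.4]
orientation: [3.135, 0.199, 0.003]
ft_force: [0.6, -1.0, -0.8]
grip_width: 0.0
finger_force: 0.0
```

Request:
step_arm([
  [4,0,0],
  [8,0,0],
  [12,0,0],
  [16,0,0],
  [20,0,0],
], turn=[0,0,0,0,0])

```text
time: 10.45
eef_pos: [485.7, 8.0, 59.1]
orientation: [-3.135, -0.199, 0.0]
ft_force: [-3.2, 0.2, 1.3]
grip_width: 0.0
finger_force: 1.3
```

Request:
step_arm([
  [2,0,0],
  [4,0,0],
  [6,0,0],
  [8,0,0],
  [10,0,0],
], turn=[0,0,0,0,0])

```text
time: 10.95
eef_pos: [495.1, 9.4, 58.9]
orientation: [-3.135, -0.199, 0.001]
ft_force: [-4.0, 1.0, 0.2]
grip_width: -0.2
finger_force: 1.8
```

Request:
step_arm([
  [1,0,0],
  [2,0,0],
  [3,0,0],
  [4,0,0],
  [5,0,0],
], turn=[0,0,0,0,0])

```text
time: 11.45
eef_pos: [500.4, 9.6, 59.1]
orientation: [3.135, 0.199, -0.0]
ft_force: [-3.1, -1.1, 0.7]
grip_width: 0.2
finger_force: 1.4
```

Request:
step_arm([
  [1,0,0],
  [2,0,0],
  [3,0,0],
  [4,0,0],
  [4,0,0],
], turn=[0,0,0,0,0])

```text
time: 11.95
eef_pos: [503.1, 10.0, 59.0]
orientation: [3.135, 0.199, -0.006]
ft_force: [-8.2, -1.9, 2.2]
grip_width: -0.1
finger_force: 4.3
```

Request:
step_arm([
  [1,0,0],
  [2,0,0],
  [3,0,0],
  [3,0,0],
  [3,0,0],
], turn=[0,0,0,0,0])

```text
time: 12.45
eef_pos: [503.6, 10.1, 58.8]
orientation: [3.134, 0.2, -0.017]
ft_force: [-16.6, -4.0, 10.0]
grip_width: -0.2
finger_force: 9.8
```

At the stop: 3 mm more command moved the tool only 0.5 mm and the force doubled. I'll back off, lift clear and check.

Request:
step_arm([
  [-10,0,0],
  [-25,0,0],
  [-45,0,0],
  [-60,0,-20],
  [-60,0,-60],
], turn=[0,0,0,0,0])

```text
time: 12.95
eef_pos: [444.7, 3.5, 116.6]
orientation: [-3.134, -0.198, 0.008]
ft_force: [0.2, 0.7, -0.6]
grip_width: 0.2
finger_force: 0.0
```

Request:
step_arm([
  [0,0,-50],
  [0,0,-95],
  [-5,40,-95],
  [-10,80,-95],
  [-15,120,-95],
], turn=[0,0,0,0,0])

```text
time: 13.45
eef_pos: [449.6, -119.4, 216.3]
orientation: [3.133, 0.201, 0.01]
ft_force: [0.6, -0.6, -0.7]
grip_width: 0.2
finger_force: 0.0
```

Request:
step_arm([
  [0,40,0],
  [0,80,0],
  [0,110,0],
  [0,110,0],
  [0,110,0],
], turn=[0,0,0,0,0])

```text
time: 13.95
eef_pos: [462.6, -227.6, 214.9]
orientation: [3.135, 0.197, 0.003]
ft_force: [-0.1, 0.5, 0.1]
grip_width: -0.2
finger_force: 0.0
```

Run:
```python
from rig import env,cams
import cv2,numpy as np
from h import *
p=np.load("p.npy")
o=env.observe();print(o["eef_pos"],o["ft_force"])
c=cams.read_camera("top");u,v=250,165
a=cv2.resize(c["color"][v:v+95,u:u+125],None,fx=6,fy=6,interpolation=cv2.INTER_CUBIC)
for x,y,z in((20,-33,70),(-20,-89,70),(-34,-3,88),(34,-3,88)):
    q=(proj(c,box(p,[(x,y,z)]))[0]+.5-(u,v))*6
    cv2.circle(a,tuple(int(k) for k in q),4,(0,0,255),1)
cv2.imwrite("pics/s5.png",a)
```

```text
[ 462.63012714 -227.56908794  214.87125518] [-0.13830926  0.45058313  0.13414413]
```

View pics/s5.png

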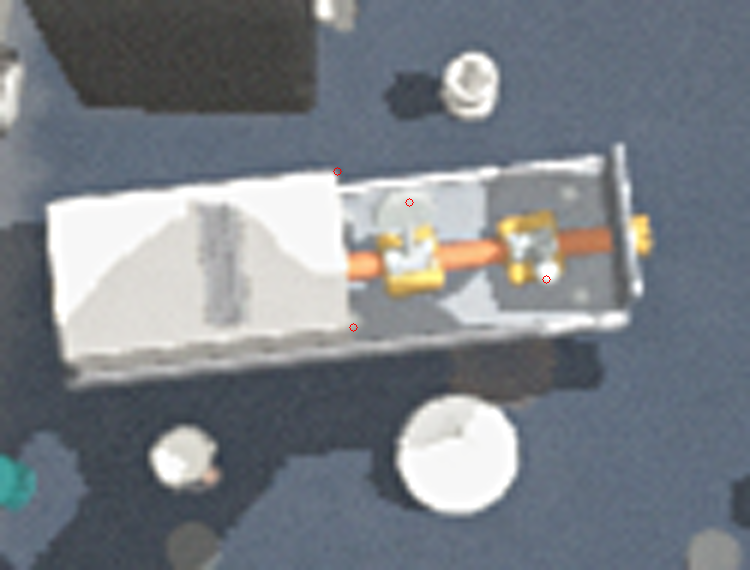

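The top view shows the hood at its stop, with its edge at the marked points. The tagged handle leans away with its disc at (408,205), matching the predicted shut position. The plain handle is still open at (546,275), and the vial, tin and holder have not moved.

```bash
python3 -c "
from rig import job
print(job.close_job())"
```

```text
the job is handed in; nothing more can be done
None
```

The hood is pushed left to its stop, the tagged (left) valve is shut to its stop, and the plain one is left open; the vial, tin and holder were not moved, and the job was handed in at about 14 s.

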